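Draw the tall arched tile from the drying rack and stand it in the trough

TASK

Draw the tall tile with the round arched top straight up out of the slotted wooden drying rack, clear of the rack, and stand it on its foot in the long trough of the small wooden stand, where it may lean against the trough's side. Set it down, do not drop it, and leave the other two tiles standing in their slots.

Things in the scene. Friction and masses are not known exactly. Their poses are not given: they have to be found in the camera images.
- tile_arch: The wanted tile, tallest of three in the rack, in any slot: white unglazed ceramic, 80 mm wide (its x), 8 mm thick (its y), 125 mm high (its z), about 0.16 kg; straight sides to 85 mm, then a half-round top. Origin: centre of its underside; z up. Its upper 72 mm stands free above the slot's guides, which are 53 mm high from its foot and hold only the outer 10 mm of its two side edges, 4 mm loose
- tile_square: A neighbour, to be left alone: flat-topped, white unglazed ceramic, 80 mm wide (x), 8 mm thick (y), 95 mm high (z). Origin: centre of its underside. The fixed pale wooden rack, 104 by 200 mm and 65 mm high, stands on a 12 mm thick work board; its floor is 12 mm above the board; its three slots, open at the top, lie side by side 70 mm apart along the tiles' y axis
- tile_gable: A neighbour in the same rack, to be left alone: pointed roof-shaped top, white unglazed ceramic, 80 mm wide (x), 8 mm thick (y), 95 mm high to the peak (z). Origin: centre of its underside
- stand: Empty pale wooden stand, fixed on the board: 150 mm long (its x), 64 mm wide (its y), 62 mm high, with one trough open at the top, 120 mm long (along x), 34 mm wide (along y), 50 mm deep, all walls 15 mm. Origin: centre of its underside; the trough's floor is 12 mm above it. The tile goes in with its width along the trough, either face to either side
Things that resemble listed ones, but are neither listed nor needed, are in the scene too. Leave any red or yellow look-alike of the tile_arch alone.

How it is judged:
By the outcome, as a careful person would: the job done as asked, in the order asked, and still so for the second after the job is handed in, with the robot touching nothing.
It also fails if it takes over 42 s, if anything falls off the work surface, if the arm or the gripper's body presses on something with over 40 N, if the wrist force passes 120 N, or if a joint passes its speed limit or range.

ROBOT

A 7-joint arm with a two-finger parallel gripper is mounted at the origin on the work surface. World frame = base frame: x ahead of the robot, y to its left, z up, the work surface at z = 0. Lengths are in m, angles in rad, forces in N, time in s.
With the tool pointing down it reaches from about 0.4 to 0.875 m from the base axis. Payload 19.3 kg.
Tool frame: the origin (TCP) lies at the very end of the fingers, on their centre line; the grasp point (between the pads) lies 19 mm behind it; x points along the fingers, y is the direction in which the jaws open and shut, and the axes are right-handed (so a half turn about x gives the same grasp; the last joint's range is limited). The gripper opens to 85 mm and grips with 20 to 120 N. Pads are 22 mm wide; open, the fingers measure 114 mm over their backs; the gripper's body (76 mm by 85 mm) begins 54 mm behind the grasp point. The pads swing forward as they close: fully open they stand 13 mm farther back than shut.
Start: joints at [-1.348, 0.521, -0.036, 1.599, 0.021, 1.021, -0.113], TCP at [0.18, 0.598, 0.231] pointing down, gripper open.
Joint ranges: [-2.91, 2.91], [-0.3, 2.13], [-1.5, 1.42], [0.17, 2.43], [-1.26, 4.41], [0.16, 1.93], [-2.52, 2.52]. Speed limits (rad/s): [1.89, 1.89, 2.39, 2.39, 3.01, 3.01, 3.01].

INTERFACE

Orientations are given as [roll, pitch, yaw] about the fixed x, y, z axes, in that order (R = Rz(yaw) Ry(pitch) Rx(roll)).
In Python, from workcell import bot, grab_frame, job_done gives the robot as it stands.
- The arm moves only by the shell command python3 -m pendant 'ROWS' [OPENING] [FORCE]. ROWS is JSON, a list of rows, each a list of 4 numbers: the shift along the tool's x, y, z in mm, then the turn about the tool's x in degrees. A call has 1 to 12 rows; each row shifts and turns the commanded pose from where the row before left it, along the tool's axes as they then stand; what a row does not reach is not made up. A row lasts 1/8 s, in which the tool goes at most 62.5 mm and 10.7 degrees, less where a joint would pass 70% of its speed; a pose out of reach is approached as far as the arm can. A call is refused whole if a number of a shift passes 62.5 or a number of a turn 10.7, either way. A call with a gripper value outside its range is refused whole. OPENING is the opening, from -1 (shut) to 1 (fully open), set as the call begins (- or left out, the last holds). The fingers move at their own pace and stop on an object; FORCE is the grip in N (left out, the last holds). Time passes only in rows, so rows that do not move let the fingers close. It gives the time, the measured TCP pose, the force and the opening at its end, in the units of the state.
- bot.observe(): the state, without advancing time (a new reading comes with each control period).
- grab_frame(name): name is "side" or "top" or "wrist"; returns a dict with "img" (400x640x3 uint8, red, green, blue), "fovy" (degrees; the focal length in pixels is half the picture's height over the tangent of half this angle, whatever the lens; pixels are square), "cx", "cy" (the principal point, pixels), "R" (3x3) and "t" (3): a world point X has camera coordinates R X + t. Camera axes: x right, y down, z forward; pixel columns grow to the right and rows downward; lengths in m; the calibration is good to about 2 mm. A picture is of the moment at which its call begins. There is no depth.
- job_done(): hands the job in, once; it reports no verdict.
The state is a dict: "clock": time; "qpos": joint angles; "qd": joint speeds; "joint_efforts": joint torques, N m; "position": TCP position; "tool_rot": TCP orientation; "force": force on the tool from outside, world axes, zero at the start; "moment": the same for the moment, N m; "grip_width": finger opening in m.
Only numpy, scipy, OpenCV 4.12 (cv2) and the standard library are available. Lean on these libraries where they do the work, as an engineer would, in place of code of your own. Each camera call takes 0.05 s, during which the arm holds its last target.

## Working session

There is one attempt and no reset: what is moved stays moved. The work goes in short steps, Python scripts to look and compute and a shell command to move; the robot and the scene stay as the last step left them, time stands still between calls to the robot, and variables do not carry over. Pictures are saved under pics/ and viewed, and the job is handed in when it is done.

```bash
mkdir -p pics
cat > h.py <<'E'
import numpy as np,cv2,pickle
from workcell import bot,grab_frame,job_done
def snap(n,tag):
    f=grab_frame(n); cv2.imwrite(f'pics/{tag}.png',f['img'][:,:,::-1]); pickle.dump(f,open(f'pics/{tag}.pkl','wb')); return f
def load(tag): return pickle.load(open(f'pics/{tag}.pkl','rb'))
def ray(f,u,v):
    F=200/np.tan(np.radians(f['fovy'])/2); R=np.array(f['R']);t=np.array(f['t'])
    return -R.T@t, R.T@np.array([(u-f['cx'])/F,(v-f['cy'])/F,1])
def onz(f,u,v,z):
    c,d=ray(f,u,v); return c+d*(z-c[2])/d[2]
def proj(f,X):
    F=200/np.tan(np.radians(f['fovy'])/2); p=np.array(f['R'])@X+f['t']; return F*p[0]/p[2]+f['cx'],F*p[1]/p[2]+f['cy']
E
python3 - <<'E'
from h import *
for n in ['side','top','wrist']:
    f=snap(n,n+'0'); print(n,f['fovy'],f['cx'],f['cy'],np.round(-np.array(f['R']).T@f['t'],3),np.round(f['R'],2).tolist(),[k for k in f])
print(bot.observe())
E
```

```text
side 57.15938637802245 314.48351620690636 199.28817662218012 [ 0.371 -0.835  0.8  ] [[1.0, -0.09, -0.0], [-0.07, -0.71, -0.7], [0.06, 0.69, -0.72]] ['img', 'fovy', 'cx', 'cy', 'R', 't']
top 44.283679714026185 313.6392546173787 199.270599230249 [ 0.174 -0.134  1.265] [[0.05, -1.0, -0.0], [-0.97, -0.05, -0.22], [0.22, 0.01, -0.98]] ['img', 'fovy', 'cx', 'cy', 'R', 't']
wrist 60.82216088286779 318.7754932423555 201.29715001698685 [0.106 0.62  0.373] [[0.29, 0.96, -0.0], [0.91, -0.28, 0.3], [0.29, -0.09, -0.95]] ['img', 'fovy', 'cx', 'cy', 'R', 't']
{'clock': 0.15, 'qpos': array([-1.34822321,  0.52188949, -0.0363539 ,  1.59980972,  0.02123353,
        1.02111735, -0.11282819]), 'qd': array([-0.00128956, -0.00019916, -0.00069679, -0.00193604,  0.00042799,
        0.00038059, -0.00045637]), 'joint_efforts': array([ 1.82344418e-03, -9.27388930e+01,  1.98056482e+00, -3.70061123e+01,
        1.80656224e-02,  6.36384779e-03, -4.36934977e-05]), 'position': array([0.18033527, 0.59818141, 0.23087406]), 'tool_rot': array([-1.48675237,  1.56995844, -1.77952672]), 'force': array([ 1.13489661, -0.33364529,  0.40367249]), 'moment': array([-0.01700327,  0.04075688, -0.02042786]), 'grip_width': 0.08535638568681427}
```

View pics/side0.png

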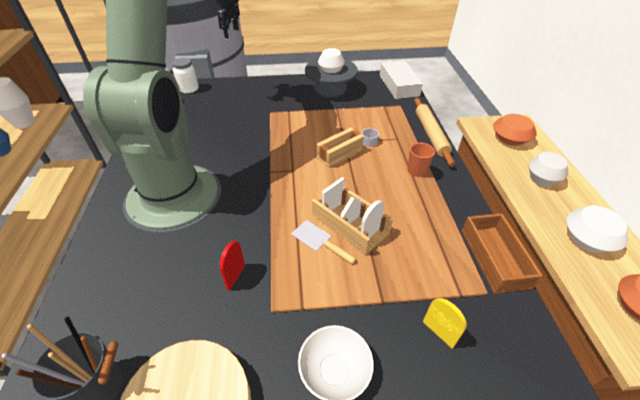

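View pics/top0.png

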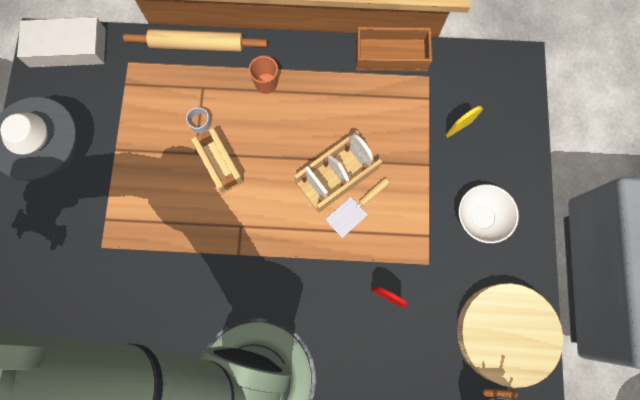

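View pics/wrist0.png

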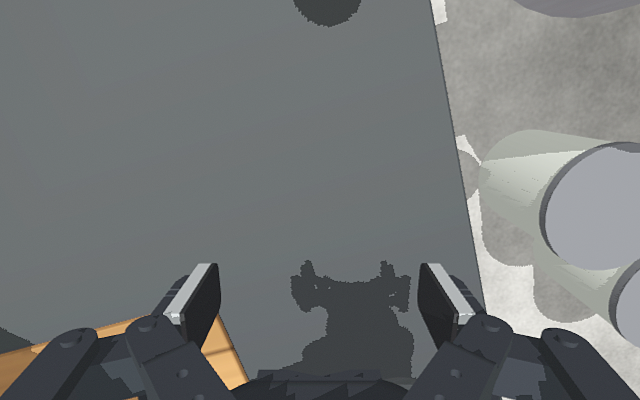

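The three white rack tiles are near side px (333,192), (350,209) and (372,218), and top px (315,180), (338,168) and (361,150). The red tile is at side (232,265) and the yellow one at side (445,322). I'll enlarge to see the shapes.

Run:
```python
from h import *
s=load('side0')['img'][:,:,::-1]; t=load('top0')['img'][:,:,::-1]
a=cv2.resize(s[165:265,285:405],None,fx=6,fy=6,interpolation=cv2.INTER_CUBIC)[:,:720]
cv2.imwrite('pics/sc.png',a)
cv2.imwrite('pics/tc.png',cv2.resize(t[120:220,285:395],None,fx=6,fy=6,interpolation=cv2.INTER_CUBIC))
cv2.imwrite('pics/st.png',np.hstack([cv2.resize(s[115:175,305:385],None,fx=5,fy=5,interpolation=cv2.INTER_CUBIC),cv2.resize(t[115:195,175:255],(400,400),interpolation=cv2.INTER_CUBIC)[:300]]))
```

```text
(no output)
```

View pics/sc.png

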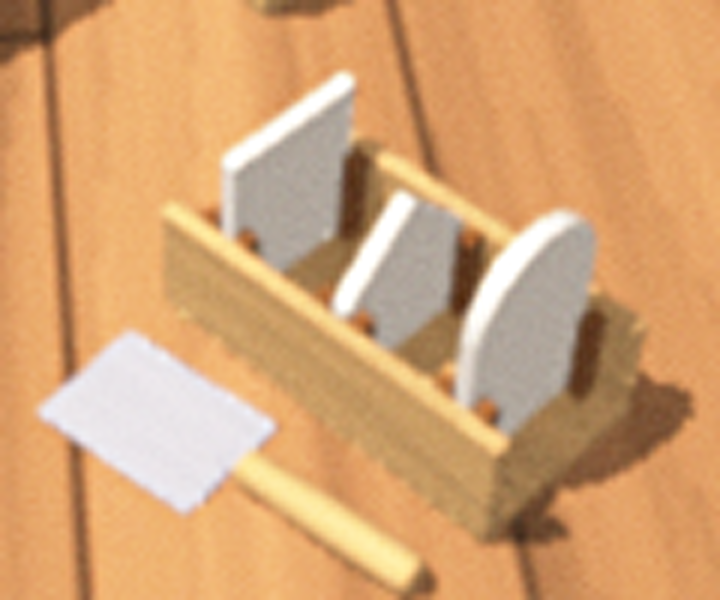

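View pics/tc.png

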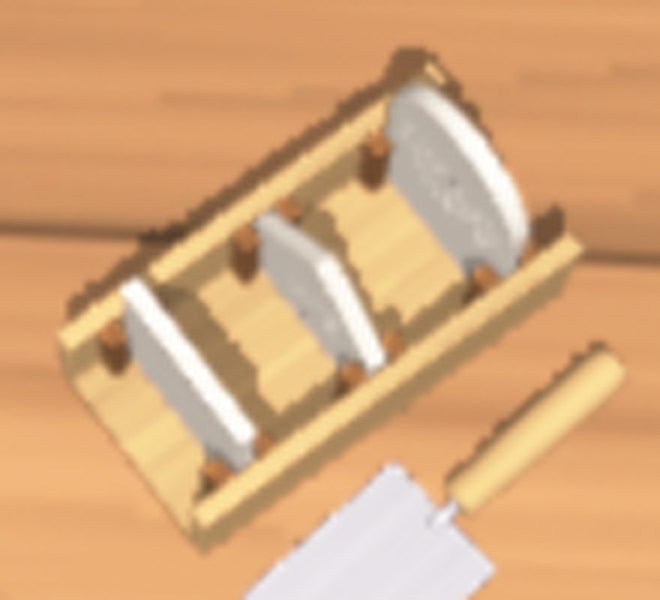

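View pics/st.png

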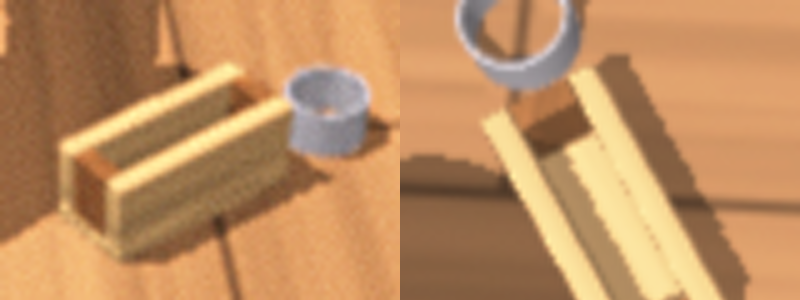

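The tile at side (372,218) / top (361,150), at the right/far end of the rack, has the round top and is the tallest. The one at side (333,192) is flat-topped and the one at (350,209) is gabled. So the arch tile is the one I want. Next I'll measure the rack and stand rims.

Run:
```python
from h import *
t=load('top0'); s=load('side0')
T=lambda x,y:(285+x/6-.4,120+y/6-.4)
S=lambda x,y:(285+x/6-.4,165+y/6-.4)
def show(f,n,pts,z):
    for p in pts: print(n,np.round(f and onz(f,*p,z),4))
print('rack rim top view')
show(t,'nearL,nearR,farL,farR',[T(200,525),T(582,245),T(58,335),T(432,62)],.077)
print('side view rim'); show(s,'nearL nearR farL',[S(165,205),S(503,450)],.077); 
print('arch apex'); show(t,'',[T(478,150)],.149); show(s,'',[S(545,225)],.149)
# stand: rims z=.074
U=lambda x,y:(175+x/5-.4,115+y/5-.4)
V=lambda x,y:(305+x/5-.4,115+y/5-.4)
print('stand'); show(t,'',[U(483,0) if 0 else U(83,115),U(190,68)],.074)
show(s,'',[V(62,145),V(235,65),V(112,190),V(290,102)],.074)
c=cv2.resize(t['img'][125:200,185:250,::-1],None,fx=9,fy=8,interpolation=cv2.INTER_CUBIC); cv2.imwrite('pics/st2.png',cv2.resize(t['img'][125:200,185:250,::-1],None,fx=8,fy=8,interpolation=cv2.INTER_CUBIC))
```

```text
rack rim top view
nearL,nearR,farL,farR [ 0.4186 -0.131   0.077 ]
nearL,nearR,farL,farR [ 0.5466 -0.2853  0.077 ]
nearL,nearR,farL,farR [ 0.4964 -0.0679  0.077 ]
nearL,nearR,farL,farR [ 0.6247 -0.2198  0.077 ]
side view rim
nearL nearR farL [ 0.4231 -0.1314  0.077 ]
nearL nearR farL [ 0.5506 -0.2851  0.077 ]
arch apex
 [ 0.5613 -0.234   0.149 ]
 [ 0.5717 -0.2269  0.149 ]
stand
 [0.5838 0.2011 0.074 ]
 [0.6119 0.1489 0.074 ]
 [0.4597 0.1187 0.074 ]
 [0.5851 0.1966 0.074 ]
 [0.4867 0.0696 0.074 ]
 [0.6148 0.1513 0.074 ]
```

View pics/st2.png

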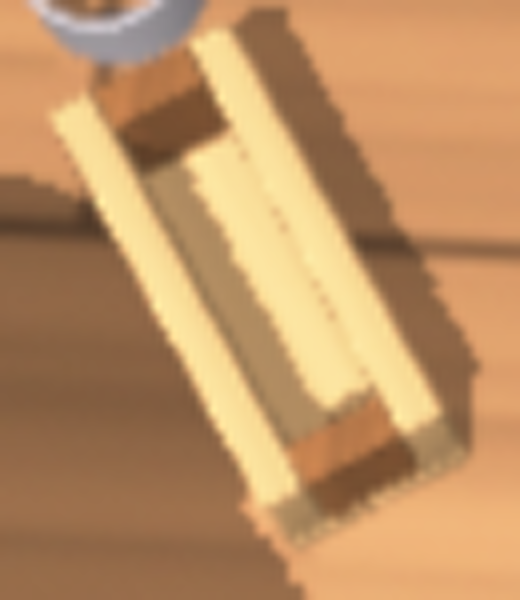

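```bash
cat >> h.py <<'E'
from scipy.spatial.transform import Rotation as Ro
def tool():
    o=bot.observe(); return o, Ro.from_euler('xyz',o['tool_rot']).as_matrix()
def yawy(R): return np.degrees(np.arctan2(R[1,1],R[0,1]))  # heading of tool y
def go(target,yhead=None):
    o,R=tool(); d=R.T@(np.array(target)-o['position'])*1000
    print('clock',round(o['clock'],2),'pos',np.round(o['position'],4),'shift mm',np.round(d,1),'yhead',round(yawy(R),2),'xaxis',np.round(R[:,0],3),'F',np.round(o['force'],1),'w',round(o['grip_width'],4))
    if yhead is not None:
        e=(yhead-yawy(R)+90)%180-90; print('turn about tool x:',round(-e*np.sign(-R[2,0])*1.0,2),'or',round(-e+180*np.sign(e),2),'q7',round(o['qpos'][6],2))
    return d
E
python3 - <<'E'
from h import *
go([.50,.26,.30],-50.5)
o,R=tool();print(np.round(R,3))
E
```

```text
clock 0.15 pos [0.1803 0.5982 0.2309] shift mm [ -68.9 -231.6  403.7] yhead 73.23 xaxis [-0.    -0.001 -1.   ] F [ 1.1 -0.3  0.4] w 0.0854
turn about tool x: -56.27 or 123.73 q7 -0.11
[[-0.     0.289  0.957]
 [-0.001  0.957 -0.289]
 [-1.    -0.001  0.   ]]
```

```bash
python3 -m pendant '[[-7,-23,40,0],[-7,-23,40,0],[-7,-23,40,0],[-7,-23,40,0],[-7,-23,40,0],[-7,-23,40,0],[-7,-23,40,0],[-7,-23,40,0],[-7,-23,40,0],[-7,-24,40,0]]' && python3 -m pendant '[[0,0,0,10.3],[0,0,0,10.3],[0,0,0,10.3],[0,0,0,10.3],[0,0,0,10.3],[0,0,0,10.3],[0,0,0,10.3],[0,0,0,10.3],[0,0,0,10.3],[0,0,0,10.3],[0,0,0,10.3],[0,0,0,10.3]]'
python3 - <<'E'
from h import *
go([.50,.10,.30],-50.5); snap('wrist','w1')
E
```

```text
clock: 1.4
position: [0.4975, 0.2606, 0.3015]
tool_rot: [-2.647, 1.571, -2.94]
force: [0.3, 0.7, -0.4]
grip_width: 0.0853
clock: 2.9
position: [0.4966, 0.2617, 0.3012]
tool_rot: [-0.135, 1.57, -2.591]
force: [-0.4, -0.3, 0.1]
grip_width: 0.0853
clock 2.9 pos [0.4966 0.2617 0.3012] shift mm [  1.2 127.4  99.8] yhead -50.71 xaxis [-0. -0. -1.] F [-0.4 -0.3  0.1] w 0.0853
turn about tool x: -0.21 or 179.79 q7 -1.25
```

View pics/w1.png

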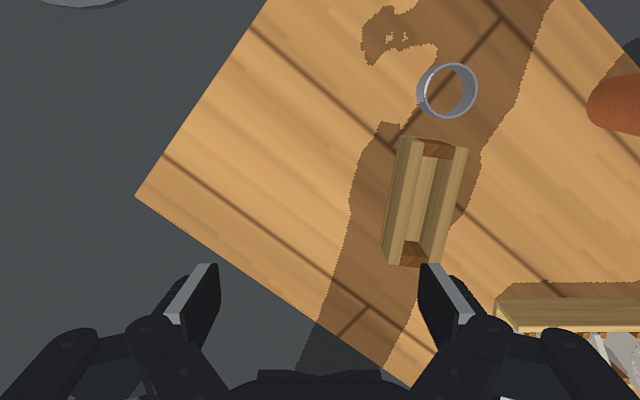

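Run:
```python
from h import *
f=load('w1'); cv2.imwrite('pics/w1c.png',cv2.resize(f['img'][130:275,365:480,::-1],None,fx=4,fy=4,interpolation=cv2.INTER_CUBIC))
```

```text
(no output)
```

View pics/w1c.png

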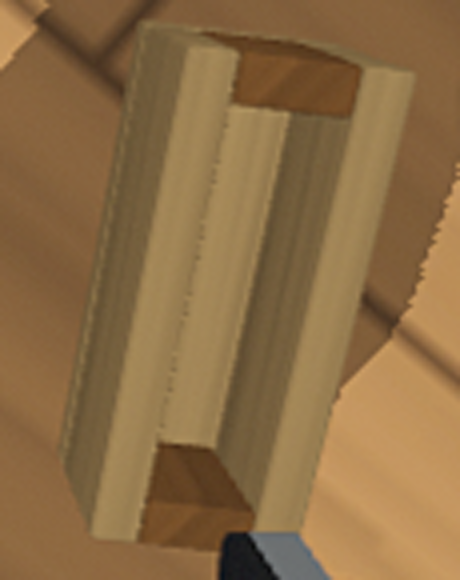

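Run:
```python
from h import *
f=load('w1'); W=lambda x,y:(365+x/4-.4,130+y/4-.4)
P=[onz(f,*W(*p),.074)[:2] for p in [(190,40),(238,50),(365,67),(413,72),(92,535),(138,540),(252,530),(302,533)]]
P=np.array(P);print(P.round(4))
print('ctr',P[[0,3,4,7]].mean(0),P[[1,2,5,6]].mean(0))
for i in range(4):
    d=P[i]-P[i+4];print(np.hypot(*d),np.degrees(np.arctan2(d[1],d[0])))
print('widths',[np.linalg.norm(P[i]-P[j]) for i,j in[(0,3),(1,2),(4,7),(5,6)]])
t=load('top0'); U=lambda x,y:(185+x/8-.4,125+y/8-.4)
Q=np.array([onz(t,*U(*p),.074)[:2] for p in [(50,112),(235,25),(265,510),(445,415)]]);print(Q.round(4),Q.mean(0))
```

```text
[[0.5822 0.202 ]
 [0.5885 0.1901]
 [0.6069 0.1602]
 [0.6141 0.1492]
 [0.4564 0.1219]
 [0.4639 0.1099]
 [0.4881 0.0856]
 [0.4969 0.0732]]
ctr [0.53741095 0.13654718] [0.53683619 0.13646245]
0.14918857630310128 32.48190422495389
0.1481119075891432 32.76219841955348
0.14032002130766677 32.13453483735551
0.13974975156546682 32.93790697413782
widths [np.float64(0.061712391579659284), np.float64(0.03508586257885858), np.float64(0.06331254474454186), np.float64(0.03428868197985267)]
[[0.5811 0.2017]
 [0.6133 0.1455]
 [0.4543 0.121 ]
 [0.4877 0.0675]] [0.53408806 0.13392724]
```

Run:
```python
from h import *
go([.613,-.192,.30],-50.3)
```

```text
clock 2.95 pos [0.4965 0.2618 0.3011] shift mm [  1.2 426.8 193.2] yhead -51.25 xaxis [-0. -0. -1.] F [ 0.  0. -1.] w 0.0853
turn about tool x: -0.95 or 179.05 q7 -1.26
```

```bash
python3 -m pendant '[[0,39,17.5,-1],[0,39,17.5,0],[0,39,17.5,0],[0,39,17.5,0],[0,39,17.5,0],[0,39,17.5,0],[0,39,17.5,0],[0,39,17.5,0],[0,39,17.5,0],[0,39,17.5,0],[0,39,17.5,0],[0,0,0,0]]' 0.1
python3 - <<'E'
from h import *
go([.567,-.230,.30],-50.3); f=snap('wrist','w2')
cv2.imwrite('pics/w2b.png',f['img'][:,:,::-1])
E
```

```text
clock: 4.45
position: [0.6287, -0.193, 0.3008]
tool_rot: [0.288, 1.569, -2.146]
force: [-0.3, 1.2, 0.2]
grip_width: 0.0468
clock 4.45 pos [ 0.6287 -0.193   0.3008] shift mm [  0.9 -12.   71. ] yhead -49.45 xaxis [-0.001 -0.001 -1.   ] F [-0.3  1.2  0.2] w 0.0468
turn about tool x: 0.85 or -179.15 q7 -0.38
```

View pics/w2.png

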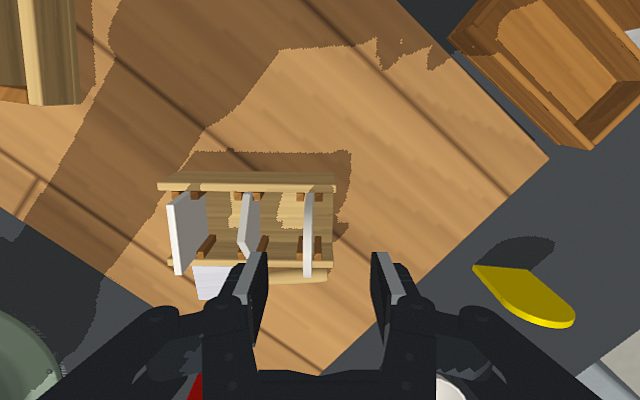

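Run:
```python
from h import *
f=load('w2'); R=np.array(f['R']); print(R.round(2).tolist(),(-R.T@f['t']).round(3))
c=f['img'][165:290,150:345,::-1]
cv2.imwrite('pics/w2c.png',cv2.resize(c,None,fx=4,fy=4,interpolation=cv2.INTER_CUBIC))
print(proj(f,np.array([.567,-.23,.149])),proj(f,bot.observe()['position']))
```

```text
[[0.65, -0.76, 0.0], [-0.73, -0.62, 0.3], [-0.23, -0.2, -0.95]] [ 0.687 -0.143  0.443]
(np.float64(306.2682602347743), np.float64(255.13017440006166)) (np.float64(315.64950887149297), np.float64(262.40746957878076))
```

View pics/w2c.png

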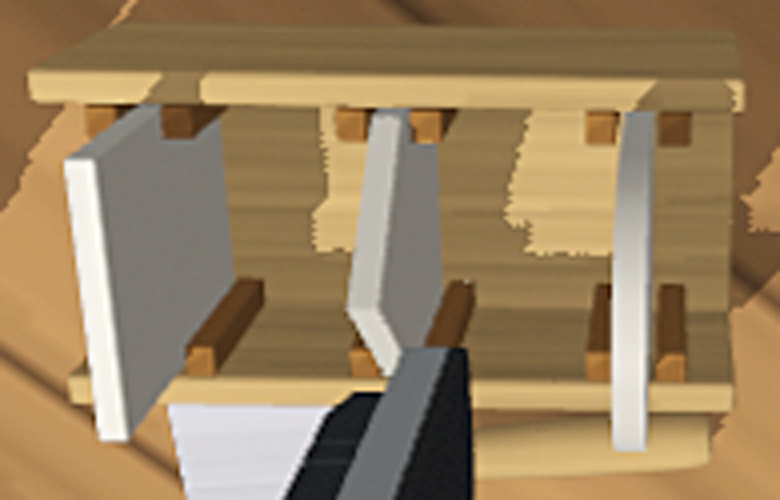

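Run:
```python
from h import *
f=load('w2'); W=lambda x,y:(150+x/4-.4,165+y/4-.4)
for n,p,z in [('far end',(640,112),.109),('near end',(630,448),.105),('apex',(631,360),.149),('rimfarL',(30,100),.077),('rimfarR',(742,108),.077),('rimnearL',(72,376),.077),('rimnearR',(732,380),.077),('rnL out',(75,402),.077),('rnR out',(730,408),.077)]:
    print(n,onz(f,*W(*p),z).round(4))
a=onz(f,*W(640,112),.109);b=onz(f,*W(630,448),.105);d=(a-b)[:2];print(np.hypot(*d),np.degrees(np.arctan2(d[1],d[0])),(a+b)/2)
```

```text
far end [ 0.6071 -0.1993  0.109 ]
near end [ 0.5292 -0.2607  0.105 ]
apex [ 0.5681 -0.2304  0.149 ]
rimfarL [ 0.492  -0.0731  0.077 ]
rimfarR [ 0.6188 -0.2256  0.077 ]
rimnearL [ 0.4273 -0.1285  0.077 ]
rimnearR [ 0.5534 -0.279   0.077 ]
rnL out [ 0.4205 -0.1339  0.077 ]
rnR out [ 0.546  -0.2846  0.077 ]
0.09912358369431344 38.26011142605506 [ 0.56815355 -0.23001353  0.107     ]
```

```bash
python3 - <<'E'
from h import *
go([.568,-.230,.30],-50.2)
E
python3 -m pendant '[[0,-6,24,0.8],[0,-6,24,0],[0,0,22,0],[0,0,0,0],[0,0,0,0]]'
python3 - <<'E'
from h import *
go([.568,-.230,.095],-50.2)
E
```

```text
clock 4.5 pos [ 0.6288 -0.1909  0.3007] shift mm [ 0.8 -9.9 71.7] yhead -49.36 xaxis [-0.001 -0.    -1.   ] F [-0.6  0.4 -0.6] w 0.0472
turn about tool x: 0.84 or -179.16 q7 -0.38
clock: 5.12
position: [0.5684, -0.2247, 0.3013]
tool_rot: [-3.121, 1.57, 0.717]
force: [0.5, -0.2, -0.1]
grip_width: 0.0469
clock 5.12 pos [ 0.5684 -0.2247  0.3013] shift mm [206.3   3.8   3.9] yhead -50.1 xaxis [ 0.  0. -1.] F [ 0.5 -0.2 -0.1] w 0.0469
turn about tool x: 0.1 or -179.9 q7 -0.32
```

```bash
python3 -m pendant '[[20,4,4,0],[40,0,0,0],[40,0,0,0],[36,0,0,0],[0,0,0,0],[0,0,0,0]]'
python3 - <<'E'
from h import *
go([.568,-.230,.095],-50.2); snap('wrist','w3');f=snap('side','s3')
print(go([.568,-.230,.095],-50.2))
c=cv2.resize(f['img'][150:270,290:430,::-1],None,fx=4,fy=4,interpolation=cv2.INTER_CUBIC);cv2.imwrite('pics/s3c.png',c)
E
```

```text
clock: 5.88
position: [0.5682, -0.2311, 0.1666]
tool_rot: [2.029, 1.57, -0.417]
force: [-0.1, -0.3, 0.7]
grip_width: 0.047
clock 5.88 pos [ 0.5682 -0.2311  0.1666] shift mm [71.5 -1.  -0.5] yhead -50.15 xaxis [ 0.001 -0.001 -1.   ] F [-0.1 -0.3  0.7] w 0.047
turn about tool x: 0.05 or -179.95 q7 -0.23
clock 5.97 pos [ 0.5682 -0.2312  0.1669] shift mm [71.9 -1.2 -0.5] yhead -50.16 xaxis [ 0.002 -0.001 -1.   ] F [0.4 0.5 0.1] w 0.047
turn about tool x: 0.04 or -179.96 q7 -0.23
[71.86718052 -1.15310287 -0.47847586]
```

View pics/w3.png

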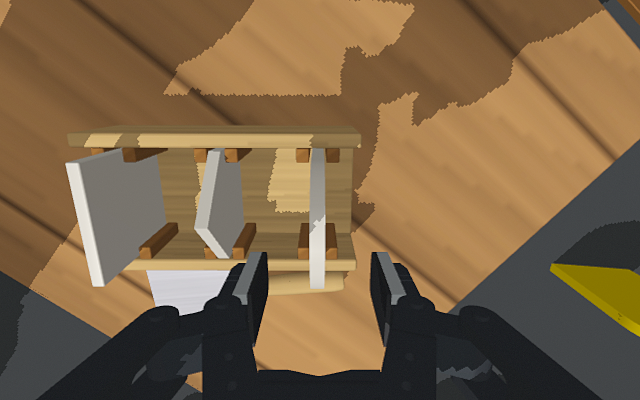

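View pics/s3c.png

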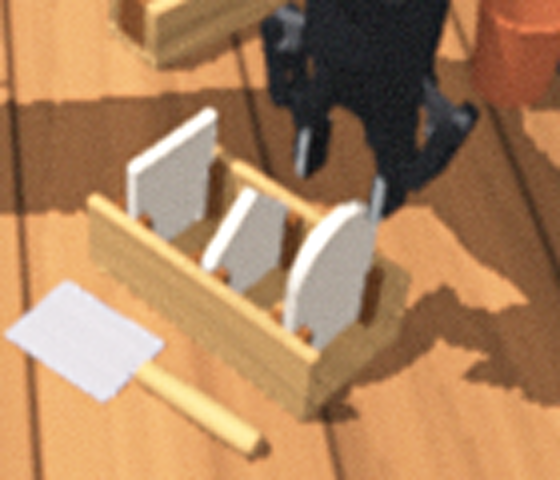

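Run:
```python
from h import *
for n in ['s3','w3']:
    f=load(n)
    for X in [[.5682,-.2311,.167],[.568,-.230,.149]]: print(n,np.round(proj(f,np.array(X)),1))
```

```text
s3 [375.2 198.3]
s3 [374.2 203.1]
w3 [319.1 265.7]
w3 [317.1 247.9]
```

```bash
python3 -m pendant '[[24,-1,0,0],[24,0,0,0],[23,0,0,0],[0,0,0,0],[0,0,0,0]]' && python3 -m pendant '[[0,0,0,0],[0,0,0,0],[0,0,0,0],[0,0,0,0],[0,0,0,0],[0,0,0,0]]' -1 50
python3 - <<'E'
from h import *
go([.568,-.230,.095],-50.2)
snap('wrist','w4')
E
```

```text
clock: 6.6
position: [0.5674, -0.2305, 0.0957]
tool_rot: [2.129, 1.569, -0.317]
force: [0.7, 0.4, -0.3]
grip_width: 0.0471
clock: 7.35
position: [0.5672, -0.2304, 0.095]
tool_rot: [2.212, 1.57, -0.235]
force: [-0.3, -0.4, 7.0]
grip_width: 0.0074
clock 7.35 pos [ 0.5672 -0.2304  0.095 ] shift mm [ 0.   0.2 -0.8] yhead -50.18 xaxis [ 0.001 -0.    -1.   ] F [-0.3 -0.4  7. ] w 0.0074
turn about tool x: 0.02 or -179.98 q7 -0.19
```

View pics/w4.png

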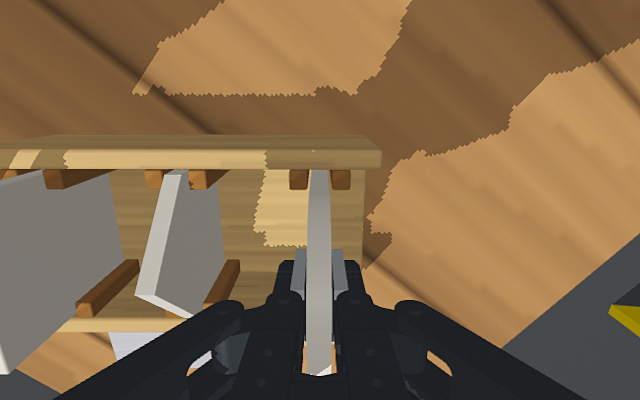

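The tile is held (opening 7.4 mm, with its edge centred between the pads). Now lift it straight up.

```bash
python3 -m pendant '[[-5,0,0,0],[-10,0,0,0],[-10,0,0,0],[-10,0,0,0],[-10,0,0,0],[-10,0,0,0],[0,0,0,0]]' && python3 -m pendant '[[-20,0,0,0],[-20,0,0,0],[-20,0,0,0],[-20,0,0,0],[-10,0,0,0],[0,0,0,0],[0,0,0,0]]'
python3 - <<'E'
from h import *
go([.535,.1345,.235],-57.5)
f=snap('side','s5'); cv2.imwrite('pics/s5c.png',cv2.resize(f['img'][110:270,290:430,::-1],None,fx=3.5,fy=3.5,interpolation=cv2.INTER_CUBIC)); snap('wrist','w5')
E
```

```text
clock: 8.28
position: [0.5671, -0.2303, 0.1501]
tool_rot: [2.199, 1.57, -0.247]
force: [0.1, 0.4, -2.0]
grip_width: 0.0076
clock: 9.15
position: [0.5664, -0.23, 0.2384]
tool_rot: [-0.973, 1.57, 2.864]
force: [0.2, -0.1, -1.9]
grip_width: 0.0074
clock 9.15 pos [ 0.5664 -0.23    0.2384] shift mm [   3.6 -300.1 -209.3] yhead -50.17 xaxis [-0.001  0.    -1.   ] F [ 0.2 -0.1 -1.9] w 0.0074
turn about tool x: 7.33 or -172.67 q7 -0.28
```

View pics/s5c.png

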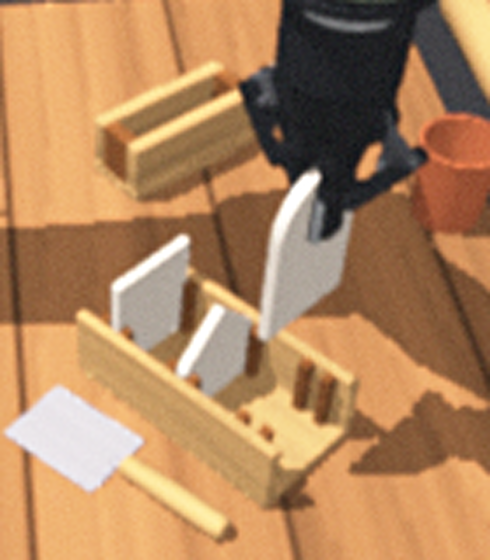

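View pics/w5.png

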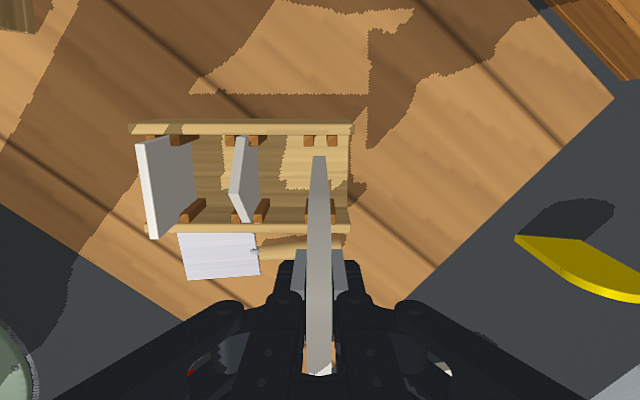

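Run:
```python
from h import *
f=load('s5'); cv2.imwrite('pics/s5d.png',cv2.resize(f['img'][150:215,350:405,::-1],None,fx=10,fy=9,interpolation=cv2.INTER_CUBIC)[:600])
cv2.imwrite('pics/s5d.png',cv2.resize(f['img'][152:212,350:405,::-1],None,fx=9,fy=9,interpolation=cv2.INTER_CUBIC))
```

```text
(no output)
```

View pics/s5d.png

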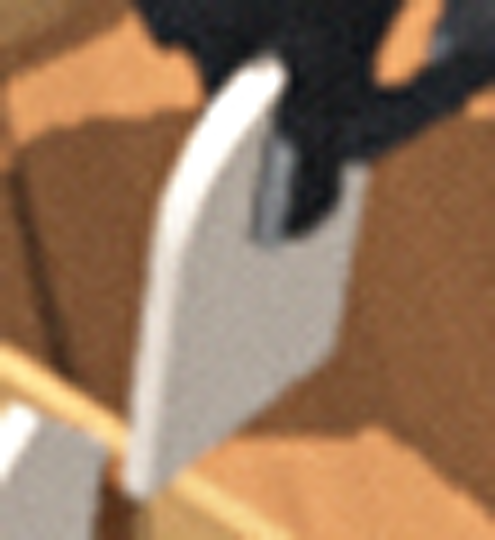

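Run:
```python
from h import *
f=load('s5'); W=lambda x,y:(350+x/9-.4,152+y/9-.4)
a=onz(f,*W(153,492),.1674);b=onz(f,*W(335,350),.1674);print(a,b,np.linalg.norm(a-b),np.degrees(np.arctan2(*(b-a)[[1,0]])),(a+b)/2)
```

```text
[ 0.54252297 -0.25562117  0.1674    ] [ 0.60186556 -0.20765605  0.1674    ] 0.07630331167384205 38.94773240502512 [ 0.57219426 -0.23163861  0.1674    ]
```

```bash
python3 -m pendant '[[0,-15,-11,0],[0,-30,-21,0],[0,-30,-21,0],[0,-30,-21,0],[0,-30,-21,0],[0,-30,-21,0],[0,-30,-21,0],[0,-30,-21,0],[0,-30,-21,0],[0,-30,-21,0],[0,-15,-10,0],[0,0,0,0]]' && python3 -m pendant '[[0,0,0,3.7],[0,0,0,3.6],[0,0,0,0],[0,0,0,0]]'
python3 - <<'E'
from h import *
go([.533,.133,.235],-57.5)
E
```

```text
clock: 10.75
position: [0.5354, 0.136, 0.2391]
tool_rot: [-0.738, 1.57, 3.101]
force: [0.7, -0.5, -2.1]
grip_width: 0.0074
clock: 11.25
position: [0.5359, 0.1341, 0.2393]
tool_rot: [0.839, 1.571, -1.734]
force: [0.6, -0.4, -1.9]
grip_width: 0.0073
clock 11.25 pos [0.5359 0.1341 0.2393] shift mm [ 4.3 -0.6  3. ] yhead -57.44 xaxis [-0. -0. -1.] F [ 0.6 -0.4 -1.9] w 0.0073
turn about tool x: 0.06 or -179.94 q7 -1.04
```

```bash
python3 -m pendant '[[20,0,3,0],[25,0,0,0],[25,0,0,0],[8,0,0,0],[0,0,0,0],[0,0,0,0]]'
python3 - <<'E'
from h import *
go([.533,.133,.097],-57.5)
for n in ['side','top','wrist']: snap(n,n[0]+'6')
s=load('s6')['img'][:,:,::-1];t=load('t6')['img'][:,:,::-1]
cv2.imwrite('pics/c6.png',np.hstack([cv2.resize(s[95:175,300:380],(400,400),interpolation=cv2.INTER_CUBIC),cv2.resize(t[115:195,175:255],(400,400),interpolation=cv2.INTER_CUBIC)]))
E
```

```text
clock: 12.0
position: [0.5338, 0.1331, 0.1622]
tool_rot: [2.97, 1.57, 0.396]
force: [0.3, -1.4, -1.2]
grip_width: 0.0073
clock 12.0 pos [0.5338 0.1331 0.1622] shift mm [65.2 -0.4  0.8] yhead -57.47 xaxis [ 0.001  0.    -1.   ] F [ 0.3 -1.4 -1.2] w 0.0073
turn about tool x: 0.03 or -179.97 q7 -0.98
```

View pics/c6.png

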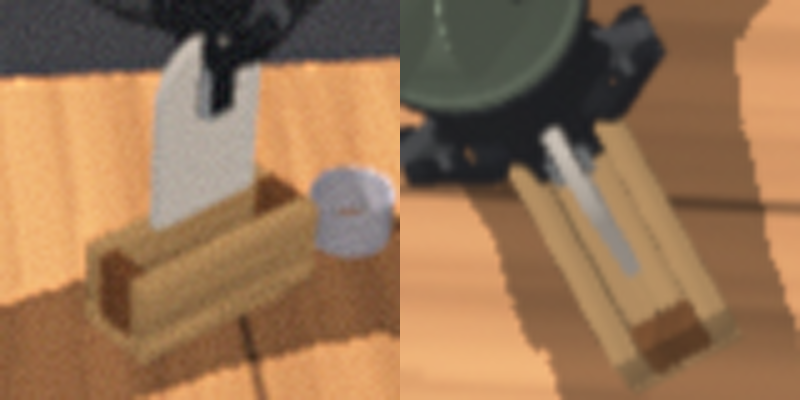

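View pics/w6.png

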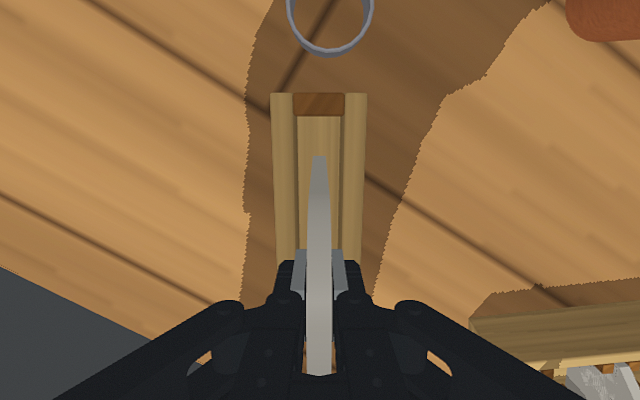

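The tile is centred over the trough: the wrist view has both at column ~320. I'll descend, slowly near the floor.

```bash
python3 -m pendant '[[10,0,0,0],[15,0,0,0],[15,0,0,0],[12,0,0,0],[6,0,0,0],[0,0,0,0],[0,0,0,0]]' && python3 -m pendant '[[1.5,0,0,0],[1.5,0,0,0],[1.5,0,0,0],[1.5,0,0,0],[0,0,0,0]]'
```

```text
clock: 13.02
position: [0.5336, 0.1331, 0.1036]
tool_rot: [2.842, 1.57, 0.268]
force: [-0.7, -0.4, -1.5]
grip_width: 0.0074
clock: 13.65
position: [0.5333, 0.1331, 0.0972]
tool_rot: [0.013, 1.571, -2.561]
force: [0.0, 0.7, -1.0]
grip_width: 0.0077
```

```bash
python3 -m pendant '[[0.7,0,0,0],[0.7,0,0,0],[0,0,0,0]]'; python3 -m pendant '[[0.6,0,0,0],[0.5,0,0,0],[0,0,0,0]]'
```

```text
clock: 14.02
position: [0.5334, 0.1331, 0.0959]
tool_rot: [0.427, 1.571, -2.146]
force: [0.1, 0.2, -0.2]
grip_width: 0.0077
clock: 14.4
position: [0.5334, 0.133, 0.095]
tool_rot: [-2.898, 1.571, 0.811]
force: [-1.6, -0.2, 4.5]
grip_width: 0.0074
```

Foot contact: the force changed from -1.6 to +4.5 N. Opening gently.

```bash
python3 -m pendant '[[0,0,0,0],[0,0,0,0],[0,0,0,0]]' -0.7 20; python3 -m pendant '[[0,0,0,0],[0,0,0,0],[0,0,0,0],[0,0,0,0]]' 0.1
python3 - <<'E'
from h import *
for n in ['side','wrist']: snap(n,n[0]+'7')
s=load('s7')['img'][:,:,::-1];t=load('w7')['img'][:,:,::-1]
cv2.imwrite('pics/c7.png',np.hstack([cv2.resize(s[95:175,300:380],(400,400),interpolation=cv2.INTER_CUBIC),cv2.resize(t[:,120:520],(400,400))]))
E
```

```text
clock: 14.78
position: [0.5334, 0.1331, 0.0948]
tool_rot: [0.521, 1.571, -2.053]
force: [0.7, -0.6, -0.2]
grip_width: 0.0126
clock: 15.28
position: [0.5334, 0.1331, 0.0948]
tool_rot: [2.591, 1.571, 0.017]
force: [-1.1, -0.5, 0.1]
grip_width: 0.0469
```

View pics/c7.png

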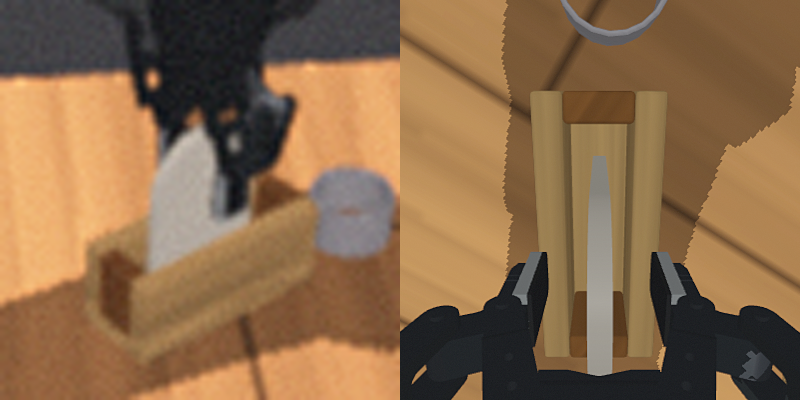

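The tile stands upright and free between the open fingers, so I'll retreat straight up.

```bash
python3 -m pendant '[[-5,0,0,0],[-12,0,0,0],[-20,0,0,0],[-25,0,0,0],[-30,0,0,0],[-30,0,0,0],[-20,0,0,0],[0,0,0,0]]' && python3 -m pendant '[[0,-20,-30,0],[0,-20,-40,0],[0,-20,-40,0],[0,-10,-30,0],[0,0,0,0],[0,0,0,0]]'
python3 - <<'E'
from h import *
for n in ['side','top']: snap(n,n[0]+'8')
s=load('s8')['img'][:,:,::-1];t=load('t8')['img'][:,:,::-1]
cv2.imwrite('pics/c8.png',np.hstack([cv2.resize(s[95:255,290:420],None,fx=3,fy=3,interpolation=cv2.INTER_CUBIC),cv2.resize(t[100:260,170:310],None,fx=2.8,fy=3,interpolation=cv2.INTER_CUBIC)]))
E
```

```text
clock: 16.38
position: [0.5339, 0.1332, 0.2387]
tool_rot: [3.069, 1.568, 0.494]
force: [0.1, 0.8, -0.2]
grip_width: 0.047
clock: 17.12
position: [0.6134, 0.2665, 0.2363]
tool_rot: [0.297, 1.57, -2.278]
force: [-0.6, -0.7, 0.2]
grip_width: 0.0469
```

View pics/c8.png

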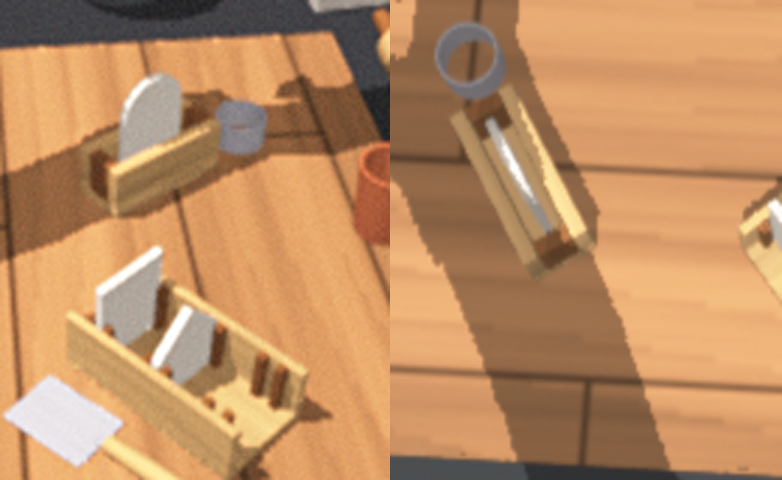

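View pics/s8.png

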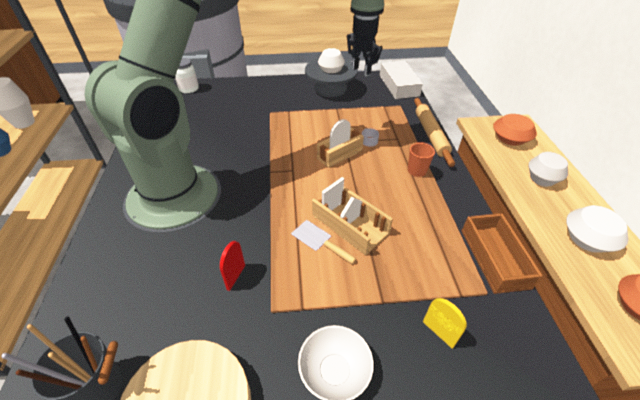

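The arch tile stands in the trough at side (340,133). The square and gable tiles are still in their slots at (333,192) and (350,209), and the gripper is well clear of everything.

```bash
python3 -c "
from h import *
print(job_done())"
```

```text
the job is handed in; nothing more can be done
None
```

I drew the arched tile straight up out of the rack's end slot and stood it on its foot in the stand's trough. I lowered it until the floor contact read about 4.5 N, then opened the fingers and backed off.

I handed the job in about 17 s after the start, well under the 42 s limit. The wrist force stayed at 7 N or below in the readings I took.

The last side and top pictures show the tile standing in the trough, close to upright. The square and gable tiles are still in their slots, the red and yellow look-alikes were not touched, and the gripper is clear of everything. The stand and rack positions from the different views disagreed by about 2–4 mm, well within the trough's play. No check failed.

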